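# Key the lid onto the slip pail and weigh it down

## Task

The lid on the slip pail is turned the wrong way and sits high on its keys. Without forcing it, turn it round until its tongue lies over the pail's pouring lip and it drops fully home; only then set the kiln brick on top of the lid to weigh it down, balanced level on the middle of the dome. Set the brick down rather than dropping it, and leave the jar, the bowl and the spatula where they are.

Things in the scene. Friction and masses are not known exactly. Their poses are not given: they have to be found in the camera images.
- pail: Fixed white plastic pail, upright, 172 mm across the rim; rim top 120 mm above the table. Origin: on its axis at the table; x axis points along its pouring lip. The rim has three notches 120 degrees apart, 12 mm deep, 30 mm wide, hidden under the lid; one lies at the lip, but only to within about 6 degrees either side: it must be found by feel.
- lip (a point): Outer end of the pail's pouring lip, at its upper edge: 160 mm from the pail's axis, 108 mm above the table. The lip is an open trough 34 mm wide that sticks out sideways from the pail, below the lid's tongue when the lid is right.
- lid: Loose white lid, 0.3 kg, 180 mm across, 6 mm thick at its edge, domed above, with a plug into the pail (1.5 mm play). Origin: on its axis at the plate's underside; x along the tongue, z up. Three keys 10 mm tall, 24 mm wide under it stand on the rim at first (origin 130 mm above the table); dropped into the notches, the origin is at 120 mm and the lid turns no further.
- tongue (a point): Mid-thickness of the lid's tongue, 118 mm from its axis. The tongue is a flat tab 40 mm wide, 12 mm thick (from the plate's underside up), out to 140 mm from the axis; a key is under its root. It starts 0.6 to 1.7 rad anticlockwise of the lip seen from above, so turn it clockwise; at the other two notches the lid would also drop, but facing wrongly.
- crown (a point): Top of the lid's shallow dome, on the lid's axis, 26 mm above the plate's underside. The dome is nearly flat within 12 mm of the axis and curves away at a radius of 195 mm.
- brick: Loose terracotta-coloured kiln brick, 120 x 56 x 44 mm (x, y, z), about 0.6 kg, lying flat on the table. Origin: centre of its underside; x along its length.
- jar: Bystander: closed jar, 76 mm across, 110 mm tall, upright. Origin: centre of its underside.
- bowl: Bystander: terracotta bowl, 110 mm across, 50 mm tall, upright. Origin: centre of its underside.
- spatula: Bystander: spatula lying flat on the table, its handle to its -x.
Mind the look-alikes: they are no part of the job. Leave any red or yellow look-alike of the brick alone.

How it is judged:
By the outcome, as a careful person would: the job done as asked, in the order asked, and still so for the second after the job is handed in, with the robot touching nothing.
It also fails if it takes over 72 s, if anything falls off the work surface, if the arm or the gripper's body presses on something with over 40 N, if the wrist force passes 120 N, or if a joint passes its speed limit or range.

## Robot

A 6-joint arm with a two-finger parallel gripper is mounted at the origin on the work surface. World frame = base frame: x ahead of the robot, y to its left, z up, the work surface at z = 0. Lengths are in mm, angles in rad, forces in N, time in s.
With the tool pointing down it reaches from about 275 to 750 mm from the base axis. Payload 10.2 kg.
Tool frame: the origin (TCP) lies between the finger pads; the fingertips stand 25 mm ahead of it and the grasp point (between the pads) lies 6 mm ahead of it; z points along the fingers, y is the line along which they close (so a half turn about z gives the same grasp; the last joint's range is limited). The gripper opens to 85 mm and grips with 20 to 120 N. Pads are 22 mm wide; open, the fingers measure 114 mm over their backs; the gripper's body (76 mm by 85 mm) begins 54 mm behind the grasp point. The pads swing forward as they close: fully open they stand 13 mm farther back than shut.
Start: joints at [1.019, 0.313, 1.498, -0, 1.331, -0.223], TCP at [169.539, 496.878, 231.294] pointing down, gripper open.
Joint ranges: [-2.94, 2.94], [-0.97, 2.17], [0.19, 2.56], [-1.23, 4.37], [0.02, 3.11], [-2.88, 2.88]. Speed limits (rad/s): [2.39, 2.39, 3.01, 3.14, 3.14, 3.14].

## Interface

Orientations are given as a unit quaternion [w, x, y, z].
In Python, from rig import ctrl, eyes, finish_job gives the robot as it stands.
- The arm moves only by the tool step_arm, never from a script. Its argument "increments" is a list of rows, each an object of numbers: "dx", "dy", "dz": the shift along the tool's x, y, z in units of 25 mm (1.0 is 25 mm); "wx", "wy", "wz": the turn, a rotation vector about the tool's x, y, z in units of 6 degrees (1.0 is 6 degrees). A call has 1 to 5 rows; each row shifts and turns the commanded pose from where the row before left it, along the tool's axes as they then stand; what a row does not reach is not made up. A row lasts 1/10 s, in which the tool goes at most 50 mm and 8.59 degrees, less where a joint would pass 70% of its speed; a pose out of reach is approached as far as the arm can. A call is refused whole if a number of a shift passes 1 or a number of a turn 1, either way. A call with a gripper value outside its range is refused whole. "fingers" is the finger opening in mm, from 0 to 85.4, set as the call begins (left out, the last holds). The fingers move at their own pace and stop on an object; "squeeze" is the grip in N (left out, the last holds). Time passes only in rows, so rows that do not move let the fingers close. It gives the time, the measured TCP pose, the force, the opening and the grip force at its end, in the units of the state.
- ctrl.sense(): the state, without advancing time (a new reading comes with each control period).
- eyes.capture(name): name is "scene" or "top" or "wrist"; returns a dict with "frame" (400x640x3 uint8, blue, green, red), "fx", "fy", "cx", "cy" (pixels), "R" (3x3) and "t" (3): a world point X has camera coordinates R X + t; the wrist camera has in their place "tool_from_camera" (4x4, takes a point from camera to tool coordinates, whose origin is the TCP and whose axes are the flange's). Camera axes: x right, y down, z forward; pixel columns grow to the right and rows downward; lengths in mm; the calibration is good to about 2 mm. A picture is of the moment at which its call begins: read the wrist's pose just before it. There is no depth.
- finish_job(): hands the job in; it is judged then, once.
Trained networks look in the newest picture that a camera, given by its name, has taken for a name from the list of things; names that differ only in an ending like _2 or _b are one class to them, and where a whole thing is asked for, a point or a joint stands for the part that bears it (a point fixed in the world has none). Each returns a list of dicts, best first, with "p" (0 to 1); they miss things now and then, are a little off and sometimes report something else, mostly with a low value. They report only what shows in the picture. A call takes as long as a camera call. They do not tell look-alikes from the thing itself.
- eyes.cut_out(camera, label): "mask" (400x640 bool, what is visible of it).
- eyes.landmark_of(camera, label): "point" ([x, y, z] in mm, in the coordinates of the camera as it stood for that picture, good to about 4 mm: a listed point, or the origin of a listed thing).
The state is a dict: "time_s": time; "joints": joint angles; "dq": joint speeds; "tau": joint torques, N m; "eef_pos": TCP position; "ee_rot": TCP orientation; "force": force on the tool from outside, world axes, zero at the start; "wrist_torque": the same for the moment, N m; "grip_width": opening from 0.0 (shut) to 1.0 (fully open); "grip_force": force on a finger pad.
Only numpy, scipy, OpenCV 4.12 (cv2) and the standard library are available. Lean on these libraries where they do the work, as an engineer would, in place of code of your own. Each camera call takes 0.05 s, during which the arm holds its last target. There are 200 camera calls.

## Working session

There is one attempt and no reset: what is moved stays moved. The work goes in short steps, Python scripts to look and compute and a tool call to move; the robot and the scene stay as the last step left them, time stands still between calls to the robot, and variables do not carry over. Pictures are saved under pics/ and viewed, at most 10 in all, crops included, and the job is handed in when it is done.

Besides the shell and the picture viewer there is one more tool, called after "Request:" in YAML: its name, and indented under it one key for each argument. step_arm: Moves the arm, as the interface text tells. Its arguments: {"type":"object","properties":{"increments":{"type":"array"},"fingers":{"type":"number"},"squeeze":{"type":"number"}},"required":["increments"]}

```bash
ls; mkdir -p pics
cat > h.py <<'E'
import numpy as np, cv2
from rig import ctrl, eyes, finish_job
from scipy.spatial.transform import Rotation as Ro
def world(c,p,s=None):
    p=np.array(p,float)
    if 'R' in c: return np.array(c['R']).T@(p-np.array(c['t']))
    T=np.array(c['tool_from_camera']); q=T[:3,:3]@p+T[:3,3]
    w=s['ee_rot']; return Ro.from_quat([w[1],w[2],w[3],w[0]]).as_matrix()@q+np.array(s['eef_pos'])
def look(cam,labels,save=None):
    s=ctrl.sense(); c=eyes.capture(cam)
    if save: cv2.imwrite('pics/'+save,c['frame'])
    for l in labels:
        for d in eyes.landmark_of(cam,l)[:4]:
            p=d['point']; print(cam,l,round(d['p'],2),world(c,p,s).round(1),'px',round(c['fx']*p[0]/p[2]+c['cx']),round(c['fy']*p[1]/p[2]+c['cy']))
    return s,c
E
python3 - <<'E'
from h import *
L=['pail','lip','lid','tongue','crown','brick','jar','bowl','spatula']
for cam in ['scene','top']: look(cam,L,cam+'0.png')
s=ctrl.sense();print(s)
E
```

```text
pics
scene pail 0.81 [ 5.104e+02 -6.250e+01  2.000e-01] px 307 212
scene lip 0.91 [ 599.3 -190.6  107.6] px 258 208
scene lid 0.8 [508.  -67.2 134.6] px 304 176
scene lid 0.31 [627.2 -59.3 139.7] px 308 203
scene tongue 0.57 [626.5 -58.3 136.4] px 309 204
scene crown 0.93 [506.6 -62.  155.1] px 306 169
scene brick 0.9 [351.2 154.    2.9] px 372 174
scene brick 0.76 [507.5 301.7   1.5] px 429 205
scene brick 0.73 [553.4 150.3   1. ] px 381 218
scene jar 0.79 [797.9  50.8   1.7] px 358 290
scene bowl 0.66 [682.1 381.9   2.5] px 475 247
scene spatula 0.93 [ 395.4 -456.     1.9] px 181 192
top lip 0.83 [ 605.1 -194.3  109.6] px 384 180
top lid 0.7 [506.3 -68.9 128.9] px 342 214
top tongue 0.67 [626.6 -60.9 137.8] px 338 172
top crown 0.81 [507.1 -62.6 156.4] px 340 214
top brick 0.92 [504.8 302.5  -1.4] px 222 218
top brick 0.88 [351.2 155.1   0.9] px 269 267
top brick 0.56 [547.4 148.7   1.6] px 270 204
top jar 0.62 [ 7.943e+02  4.880e+01 -5.000e-01] px 301 126
top bowl 0.59 [684.8 376.7   1.5] px 198 162
top spatula 0.97 [ 400.4 -454.6    2.5] px 465 248
{'time_s': 1.0, 'joints': array([ 1.01861131e+00,  3.12912676e-01,  1.49768417e+00,  2.06729920e-06,
        1.33101116e+00, -2.23407542e-01]), 'dq': array([ 0.00076749,  0.00133247,  0.00059024, -0.00156956,  0.00019575,
        0.00052628]), 'tau': array([-1.40221000e-03, -4.12166870e+01, -2.59898400e+01, -2.21514983e-04,
        4.87659017e-04,  1.07833384e-05]), 'eef_pos': array([169.53516721, 496.88313143, 231.29365207]), 'ee_rot': array([-3.83250585e-06,  1.63649584e-01,  9.86518532e-01, -6.72709980e-06]), 'force': array([0.4492856 , 0.89598265, 0.24174496]), 'wrist_torque': array([ 0.00385649,  0.04649371, -0.02700447]), 'grip_force': 0.0, 'grip_width': 1.0011411197855973}
```

Run:
```python
import cv2,numpy as np
t=cv2.imread('pics/top0.png')
cv2.imwrite('pics/topc.png',cv2.resize(t[100:300,180:500],(800,500),interpolation=cv2.INTER_CUBIC))
```

```text
(no output)
```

View pics/topc.png

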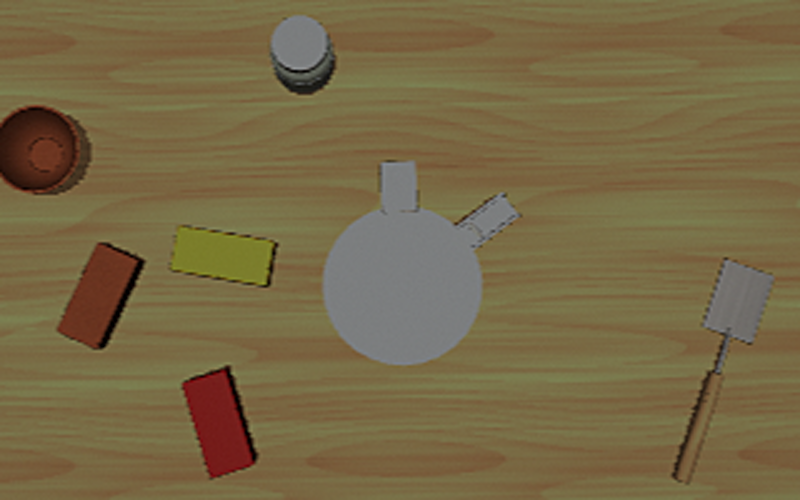

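View pics/scene0.png

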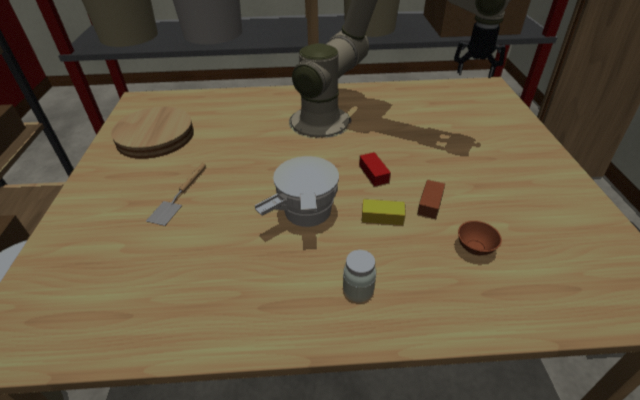

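Candidates for the brick in the top picture are terracotta (222,218), red (269,267) and yellow (270,204). The terracotta one is the kiln brick. The lid's tongue is at (338,172) and the lip at (384,180), so the lid needs about 55° clockwise. I'll pass over the brick first for the close check.

Request:
step_arm:
  increments:
    - {"dx": -1, "dy": -0.2, "dz": -0.2}
    - {"dx": -1, "dy": -0.2, "dz": -0.2}
    - {"dx": -1, "dy": -0.2, "dz": -0.2}
    - {"dx": -1, "dy": -0.2, "dz": -0.2}
    - {"dx": -1, "dy": -0.2, "dz": -0.2}

```text
invalid input at $.increments[0]: expected keys dx, dy, dz, wx, wy, wz
```

Request:
step_arm:
  increments:
    - {"dx": -1, "dy": -0.2}
    - {"dx": -1, "dy": -0.2}
    - {"dx": -1, "dy": -0.2}
    - {"dx": -1, "dy": -0.2}
    - {"dx": -1, "dy": -0.2}

```text
invalid input at $.increments[0]: expected keys dx, dy, dz, wx, wy, wz
```

Run:
```python
from h import *
s,c=look('wrist',['brick','lid','tongue','lip','crown'],'w1.png')
print(s['eef_pos'],s['joints'],s['time_s'],c['tool_from_camera'])
```

```text
wrist brick 0.88 [351.5 154.8   0.8] px 154 342
[169.53516721 496.88313143 231.29365207] [ 1.01861131e+00  3.12912676e-01  1.49768417e+00  2.06729920e-06
  1.33101116e+00 -2.23407542e-01] 1.0 [[-2.13626650e-04 -9.64531072e-01 -2.63969251e-01  6.74334799e+01]
 [ 9.99999888e-01 -3.17730596e-04  3.51686439e-04  4.01776368e-01]
 [-4.23083605e-04 -2.63969146e-01  9.64531032e-01 -1.41931281e+02]
 [ 0.00000000e+00  0.00000000e+00  0.00000000e+00  1.00000000e+00]]
```

View pics/w1.png

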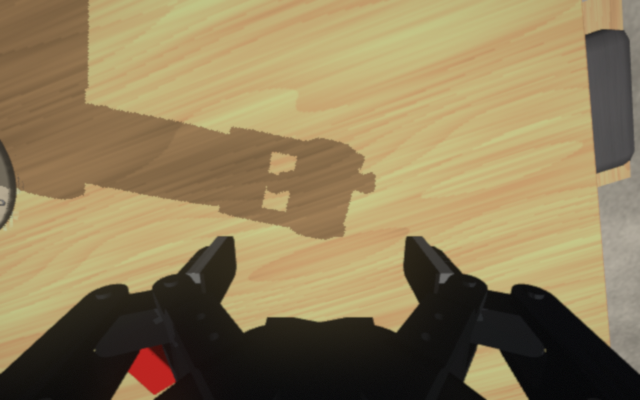

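The wrist picture shows only bare table and a corner of the red brick at (150,370). The moves were refused because each row needs all six keys.

Request:
step_arm:
  increments:
    - {"dx": -1, "dy": -0.2, "dz": -0.2, "wx": 0, "wy": 0, "wz": 0}
    - {"dx": -1, "dy": -0.2, "dz": -0.2, "wx": 0, "wy": 0, "wz": 0}
    - {"dx": -1, "dy": -0.2, "dz": -0.2, "wx": 0, "wy": 0, "wz": 0}
    - {"dx": -1, "dy": -0.2, "dz": -0.2, "wx": 0, "wy": 0, "wz": 0}
    - {"dx": -1, "dy": -0.2, "dz": -0.2, "wx": 0, "wy": 0, "wz": 0}

```text
time_s: 1.8
eef_pos: [280.6, 432.3, 256.6]
ee_rot: [0.0, 0.164, 0.987, 0.0]
force: [-0.9, 1.0, 0.1]
grip_width: 0.997
grip_force: 0.0
```

Request:
step_arm:
  increments:
    - {"dx": -1, "dy": -0.2, "dz": 0, "wx": 0, "wy": 0, "wz": 0}
    - {"dx": -1, "dy": -0.2, "dz": 0, "wx": 0, "wy": 0, "wz": 0}
    - {"dx": -1, "dy": -0.2, "dz": 0, "wx": 0, "wy": 0, "wz": 0}
    - {"dx": -1, "dy": -0.2, "dz": 0, "wx": 0, "wy": 0, "wz": 0}
    - {"dx": -1, "dy": -0.2, "dz": 0, "wx": 0, "wy": 0, "wz": 0}

```text
time_s: 2.3
eef_pos: [390.9, 368.2, 256.3]
ee_rot: [0.0, 0.164, 0.987, 0.0]
force: [-0.1, 0.5, -0.2]
grip_width: 1.001
grip_force: 0.0
```

Request:
step_arm:
  increments:
    - {"dx": -1, "dy": -0.2, "dz": 0, "wx": 0, "wy": 0, "wz": 0}
    - {"dx": -1, "dy": -0.2, "dz": 0, "wx": 0, "wy": 0, "wz": 0}
    - {"dx": -1, "dy": -0.2, "dz": 0, "wx": 0, "wy": 0, "wz": 0}
    - {"dx": 0, "dy": 0, "dz": 0, "wx": 0, "wy": 0, "wz": 0}

```text
time_s: 2.7
eef_pos: [458.1, 328.9, 255.8]
ee_rot: [0.0, 0.165, 0.986, -0.0]
force: [0.4, -0.0, 0.4]
grip_width: 1.0
grip_force: 0.0
```

Run:
```python
from h import *
s,c=look('wrist',['brick','lid','tongue','lip','crown'],'w2.png')
print(s['eef_pos'],s['joints'],s['time_s'])
# brick orientation from mask of top camera & wrist
m=[d for d in eyes.cut_out('wrist','brick')]
for d in m[:2]:
    cnt=max(cv2.findContours(d['mask'].astype(np.uint8),0,1)[0],key=cv2.contourArea);print(d['p'],cv2.minAreaRect(cnt))
```

```text
wrist brick 0.92 [351.5 155.8   1.9] px 175 133
wrist brick 0.81 [551.3 153.7  -3. ] px 233 256
wrist brick 0.69 [507.1 302.4  -2.1] px 313 201
wrist lid 0.97 [506.6 -66.3 126.6] px 10 332
[458.12968293 328.87950582 255.81238926] [ 4.15155250e-01  3.84166379e-01  1.33439154e+00 -5.38346283e-04
  1.42326816e+00 -8.23905561e-01] 2.7
0.97 ((248.42999267578125, 261.010009765625), (47.09331512451172, 43.84062194824219), 81.8698959350586)
0.79 ((313.2574157714844, 204.4257354736328), (43.18461227416992, 89.95136260986328), 5.710593223571777)
```

View pics/w2.png

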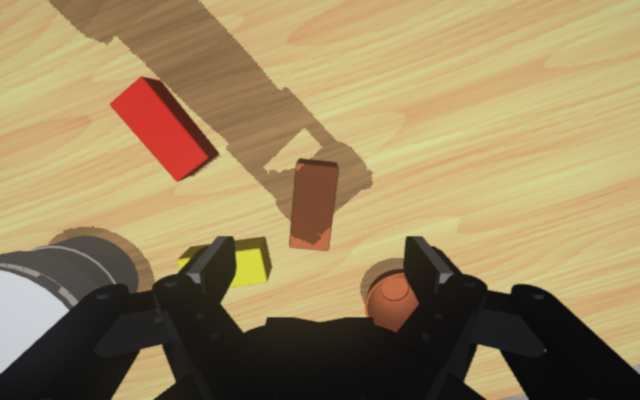

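The close view shows the terracotta brick at (313,204), lying about 5° off the tool's x axis. Red is at (165,130), yellow at (230,262), and the bowl is at (390,300). Next I go over the tongue.

Request:
step_arm:
  increments:
    - {"dx": -0.8, "dy": -1, "dz": 0, "wx": 0, "wy": 0, "wz": 0}
    - {"dx": -0.8, "dy": -1, "dz": 0, "wx": 0, "wy": 0, "wz": 0}
    - {"dx": -0.8, "dy": -1, "dz": 0, "wx": 0, "wy": 0, "wz": 0}
    - {"dx": -0.8, "dy": -1, "dz": 0, "wx": 0, "wy": 0, "wz": 0}
    - {"dx": -0.8, "dy": -1, "dz": 0, "wx": 0, "wy": 0, "wz": 0}

```text
time_s: 3.55
eef_pos: [510.4, 179.0, 256.5]
ee_rot: [0.0, 0.163, 0.987, 0.0]
force: [0.6, -0.1, 1.5]
grip_width: 1.001
grip_force: 0.0
```

Request:
step_arm:
  increments:
    - {"dx": -0.8, "dy": -1, "dz": 0, "wx": 0, "wy": 0, "wz": 0}
    - {"dx": -0.8, "dy": -1, "dz": 0, "wx": 0, "wy": 0, "wz": 0}
    - {"dx": -0.8, "dy": -1, "dz": 0, "wx": 0, "wy": 0, "wz": 0}
    - {"dx": -0.8, "dy": -1, "dz": 0, "wx": 0, "wy": 0, "wz": 0}
    - {"dx": -0.8, "dy": -1, "dz": 0, "wx": 0, "wy": 0, "wz": 0}

```text
time_s: 4.05
eef_pos: [564.9, 28.4, 256.5]
ee_rot: [0.0, 0.163, 0.987, 0.0]
force: [-0.3, 0.0, 0.3]
grip_width: 1.0
grip_force: 0.0
```

Request:
step_arm:
  increments:
    - {"dx": -0.8, "dy": -1, "dz": 0, "wx": 0, "wy": 0, "wz": 0}
    - {"dx": -0.8, "dy": -1, "dz": 0, "wx": 0, "wy": 0, "wz": 0}
    - {"dx": -0.8, "dy": -1, "dz": 0, "wx": 0, "wy": 0, "wz": 0}
    - {"dx": 0, "dy": 0, "dz": 0, "wx": 0, "wy": 0, "wz": -1}
    - {"dx": 0, "dy": 0, "dz": 0, "wx": 0, "wy": 0, "wz": -1}

```text
time_s: 4.55
eef_pos: [597.3, -61.6, 256.1]
ee_rot: [-0.0, 0.058, 0.998, 0.0]
force: [0.5, 0.3, 0.9]
grip_width: 1.005
grip_force: 0.0
```

Request:
step_arm:
  increments:
    - {"dx": 0, "dy": 0, "dz": 0, "wx": 0, "wy": 0, "wz": -1}
    - {"dx": 0, "dy": 0, "dz": 0, "wx": 0, "wy": 0, "wz": -0.2}
    - {"dx": 0, "dy": 0, "dz": 0, "wx": 0, "wy": 0, "wz": 0}
  fingers: 62

```text
time_s: 4.85
eef_pos: [597.2, -60.8, 256.4]
ee_rot: [0.0, -0.003, 1.0, -0.0]
force: [-0.5, -0.4, 0.4]
grip_width: 0.726
grip_force: 0.0
```

Run:
```python
from h import *
s,c=look('wrist',['pail','lid','tongue','lip','crown'],'w3.png')
print(s['eef_pos'],s['ee_rot'],s['joints'],s['time_s'],s['grip_width'])
```

```text
wrist pail 0.37 [ 602.8 -190.7  108.8] px 196 186
wrist lid 0.88 [507.5 -65.6 131.9] px 314 89
wrist lid 0.5 [ 602.  -191.2  110.8] px 195 186
wrist tongue 0.73 [626.7 -59.5 135.9] px 320 217
wrist tongue 0.56 [683.2 381.    0.8] px 611 222
wrist lip 0.62 [ 603.3 -191.3  109.2] px 195 187
wrist crown 0.6 [509.6 -66.2 153. ] px 312 90
[597.22162137 -60.76548985 256.38477534] [ 3.10858750e-05 -2.51800497e-03  9.99996829e-01 -2.68081548e-06] [-2.96371439e-01  4.67732650e-01  1.21043673e+00  1.32595655e-05
  1.46336228e+00 -1.87220520e+00] 4.85 0.7258009095268108
```

View pics/w3.png

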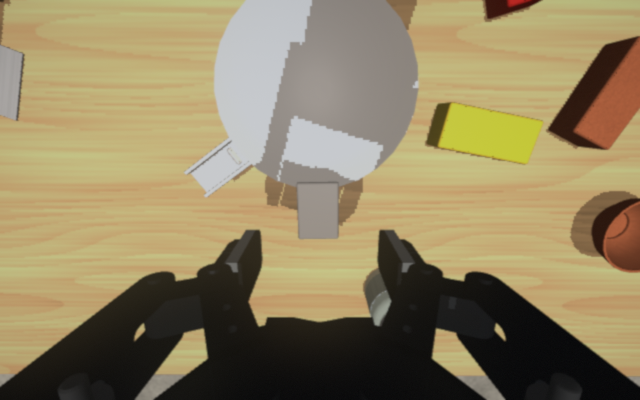

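The tongue is centred at (318,210), at world (626.7,−60) with z 136. The lip is at (205,168), at (603,−191). That makes the turn about 55° clockwise about the centre (507,−65). I'll lower with the fingers straddling the tongue, leaving a loose fit so the lid can drop by itself.

Request:
step_arm:
  increments:
    - {"dx": -0.6, "dy": 0, "dz": 0.9, "wx": 0, "wy": 0, "wz": 0}
    - {"dx": -0.6, "dy": 0, "dz": 1, "wx": 0, "wy": 0, "wz": 0}
    - {"dx": 0, "dy": 0, "dz": 1, "wx": 0, "wy": 0, "wz": 0}
    - {"dx": 0, "dy": 0, "dz": 0.9, "wx": 0, "wy": 0, "wz": 0}
    - {"dx": 0, "dy": 0, "dz": 0.6, "wx": 0, "wy": 0, "wz": 0}

```text
time_s: 5.65
eef_pos: [626.8, -60.8, 144.4]
ee_rot: [-0.001, -0.003, 1.0, 0.0]
force: [0.2, -0.7, 0.4]
grip_width: 0.72
grip_force: 0.0
```

Request:
step_arm:
  increments:
    - {"dx": 0, "dy": 0, "dz": 0.35, "wx": 0, "wy": 0, "wz": 0}
    - {"dx": 0, "dy": 0, "dz": 0, "wx": 0, "wy": 0, "wz": 0}
    - {"dx": 0, "dy": 0, "dz": 0, "wx": 0, "wy": 0, "wz": 0}
  fingers: 44
  squeeze: 20

```text
time_s: 5.95
eef_pos: [627.6, -61.0, 138.4]
ee_rot: [0.001, -0.003, 1.0, -0.0]
force: [-0.8, 0.2, 0.7]
grip_width: 0.519
grip_force: 0.0
```

Run:
```python
from h import *
s,c=look('top',['lid','tongue','lip','crown'])
print(s['eef_pos'],s['grip_width'],s['force'],s['time_s'])
print(s['joints'])
# rows for arc of 6 deg: chord at r=119.5 in mid-frame
r=119.5;a=np.radians(6)
for p in (6,3,1.5):
  a=np.radians(p);print(p,'chord mm',2*r*np.sin(a/2),'before-turn frame tangential',r*np.sin(a)/25,'inward',r*(1-np.cos(a))/25)
```

```text
top lid 0.67 [503.2 -68.1 132.2] px 341 216
top lid 0.21 [506.4 300.9   0.8] px 222 217
top tongue 0.63 [629.8 -62.2 137.6] px 339 171
top lip 0.56 [ 604.7 -197.1  110.2] px 385 180
top lip 0.42 [ 398.8 -453.1    2.2] px 464 248
top crown 0.55 [508.7 -64.8 157.8] px 341 213
[627.62631594 -61.04605878 138.3843066 ] 0.5193329470988096 [-0.80607111  0.20771005  0.66577044] 5.95
[-2.82454110e-01  6.21338228e-01  1.27611128e+00  3.16345113e-06
  1.24292995e+00 -1.85938741e+00]
6 chord mm 12.508293542063576 before-turn frame tangential 0.4996460544193836 inward 0.026185340139653675
3 chord mm 6.256290645581683 before-turn frame tangential 0.2501658708412715 inward 0.006550823873137077
1.5 chord mm 3.1284133415513216 before-turn frame tangential 0.12512581291163366 inward 0.0016379866168362977
```

Request:
step_arm:
  increments:
    - {"dx": 0.003, "dy": -0.16, "dz": 0, "wx": 0, "wy": 0, "wz": 0.33}
    - {"dx": 0.012, "dy": -0.333, "dz": 0, "wx": 0, "wy": 0, "wz": 0.667}
    - {"dx": 0.012, "dy": -0.333, "dz": 0, "wx": 0, "wy": 0, "wz": 0.667}
    - {"dx": 0.012, "dy": -0.333, "dz": 0, "wx": 0, "wy": 0, "wz": 0.667}
    - {"dx": 0.012, "dy": -0.333, "dz": 0, "wx": 0, "wy": 0, "wz": 0.667}

```text
time_s: 6.7
eef_pos: [622.0, -97.9, 137.9]
ee_rot: [0.001, 0.155, 0.988, 0.0]
force: [1.7, 2.2, 0.4]
grip_width: 0.515
grip_force: 1.2
```

Request:
step_arm:
  increments:
    - {"dx": 0.012, "dy": -0.333, "dz": 0, "wx": 0, "wy": 0, "wz": 0.667}
    - {"dx": 0.012, "dy": -0.333, "dz": 0, "wx": 0, "wy": 0, "wz": 0.667}
    - {"dx": 0.012, "dy": -0.333, "dz": 0, "wx": 0, "wy": 0, "wz": 0.667}
    - {"dx": 0.012, "dy": -0.333, "dz": 0, "wx": 0, "wy": 0, "wz": 0.667}
    - {"dx": 0.003, "dy": -0.16, "dz": 0, "wx": 0, "wy": 0, "wz": 0.33}

```text
time_s: 7.2
eef_pos: [605.1, -131.5, 137.9]
ee_rot: [0.001, 0.308, 0.951, 0.0]
force: [1.8, 2.0, 0.0]
grip_width: 0.516
grip_force: 1.1
```

Run:
```python
from h import *
for cam in ('top','scene'):s,c=look(cam,['lid','tongue','lip','crown'],cam+'4.png')
p=s['eef_pos'];print(p,s['force'],s['wrist_torque'],s['time_s'],np.degrees(np.arctan2(p[1]+65,p[0]-507.5)),np.hypot(p[1]+65,p[0]-507.5))
```

```text
top lid 0.81 [510.1 -70.7 130.5] px 342 213
top lid 0.7 [505.2 -65.5 155.8] px 341 215
top tongue 0.8 [ 606.3 -132.2  135.7] px 363 179
top crown 0.81 [510.  -66.7 156.2] px 341 213
scene lid 0.97 [509.4 -67.6 129.3] px 304 177
scene tongue 0.66 [ 608.7 -126.5  133.6] px 282 202
scene lip 0.8 [ 598.5 -191.9  104.8] px 258 208
scene crown 0.6 [506.9 -65.1 153.7] px 304 170
scene crown 0.29 [ 606.2 -128.1  137.3] px 281 200
[ 604.90163387 -130.74580618  137.47580259] [ 0.11965454 -0.09608387  0.61819456] [ 0.00385255 -0.03789875 -0.01317971] 7.45 -34.01923009421224 117.51420897788135
```

Request:
step_arm:
  increments:
    - {"dx": 0.003, "dy": -0.167, "dz": 0, "wx": 0, "wy": 0, "wz": 0.333}
    - {"dx": 0.003, "dy": -0.167, "dz": 0, "wx": 0, "wy": 0, "wz": 0.333}
    - {"dx": 0.003, "dy": -0.167, "dz": 0, "wx": 0, "wy": 0, "wz": 0.333}
    - {"dx": 0.003, "dy": -0.167, "dz": 0, "wx": 0, "wy": 0, "wz": 0.333}
    - {"dx": 0.003, "dy": -0.167, "dz": 0, "wx": 0, "wy": 0, "wz": 0.333}

```text
time_s: 8.2
eef_pos: [591.2, -147.1, 137.6]
ee_rot: [0.0, 0.389, 0.921, -0.0]
force: [2.6, 1.0, 0.4]
grip_width: 0.519
grip_force: 0.9
```

Request:
step_arm:
  increments:
    - {"dx": 0.002, "dy": -0.1, "dz": 0, "wx": 0, "wy": 0, "wz": 0.2}
    - {"dx": 0.002, "dy": -0.1, "dz": 0, "wx": 0, "wy": 0, "wz": 0.2}

```text
time_s: 8.4
eef_pos: [587.5, -150.3, 137.6]
ee_rot: [0.0, 0.408, 0.913, 0.0]
force: [1.9, 0.2, 0.4]
grip_width: 0.515
grip_force: 1.0
```

Request:
step_arm:
  increments:
    - {"dx": 0.002, "dy": -0.1, "dz": 0, "wx": 0, "wy": 0, "wz": 0.2}
    - {"dx": 0.002, "dy": -0.1, "dz": 0, "wx": 0, "wy": 0, "wz": 0.2}

```text
time_s: 8.6
eef_pos: [583.7, -153.5, 137.5]
ee_rot: [-0.0, 0.427, 0.904, -0.0]
force: [0.5, -0.1, -1.0]
grip_width: 0.513
grip_force: 0.6
```

Request:
step_arm:
  increments:
    - {"dx": 0.002, "dy": -0.083, "dz": 0, "wx": 0, "wy": 0, "wz": 0.167}
    - {"dx": 0.002, "dy": -0.083, "dz": 0, "wx": 0, "wy": 0, "wz": 0.167}

```text
time_s: 8.8
eef_pos: [580.2, -156.1, 137.5]
ee_rot: [-0.0, 0.442, 0.897, -0.0]
force: [0.2, -0.6, 0.4]
grip_width: 0.512
grip_force: 0.0
```

Run:
```python
from h import *
for cam in ('top','scene'):s,c=look(cam,['lid','tongue','lip','crown'],cam+'5.png')
p=s['eef_pos'];print(p,s['force'],s['wrist_torque'],s['grip_force'],s['time_s'],np.degrees(np.arctan2(p[1]+65,p[0]-507.5)),np.hypot(p[1]+65,p[0]-507.5))
```

```text
top lid 0.56 [504.3 -69.  119.4] px 342 215
top tongue 0.72 [ 585.4 -155.   125.3] px 371 186
top tongue 0.31 [797.4  48.3  -3.9] px 301 125
top lip 0.47 [797.1  49.   -3. ] px 301 125
top crown 0.73 [796.2  49.3  -3. ] px 301 125
top crown 0.57 [502.1 -67.1 148.4] px 341 216
scene lid 0.59 [510.5 -64.3 120.1] px 305 180
scene tongue 0.71 [ 585.9 -148.   125.4] px 274 198
scene lip 0.97 [ 601.8 -190.3  107.5] px 258 208
scene lip 0.72 [506.1 -64.1 145.7] px 305 172
scene crown 0.88 [503.9 -63.1 144.9] px 305 172
scene crown 0.58 [510.  -66.2 122.7] px 305 179
[ 580.56872014 -155.87528995  137.55694839] [-0.51300533  0.27379079  0.26901312] [-0.0327442  -0.01216695 -0.04721226] 0.0 9.05 -51.19880865220638 116.60770208724126
```

Both cameras put the lid origin at z≈120 and the tongue at 125, so it has dropped. I'll check by feel that it turns no further, then back off.

Request:
step_arm:
  increments:
    - {"dx": 0.002, "dy": -0.083, "dz": 0, "wx": 0, "wy": 0, "wz": 0.167}
    - {"dx": 0.002, "dy": -0.083, "dz": 0, "wx": 0, "wy": 0, "wz": 0.167}

```text
time_s: 9.5
eef_pos: [577.1, -158.4, 137.5]
ee_rot: [-0.0, 0.458, 0.889, -0.0]
force: [-0.4, 0.0, 0.2]
grip_width: 0.511
grip_force: 0.0
```

Request:
step_arm:
  increments:
    - {"dx": 0, "dy": -0.03, "dz": 0, "wx": 0, "wy": 0, "wz": 0.0}
    - {"dx": 0, "dy": 0, "dz": 0, "wx": 0, "wy": 0, "wz": 0}

```text
time_s: 9.7
eef_pos: [576.5, -158.9, 137.6]
ee_rot: [0.0, 0.457, 0.889, -0.0]
force: [0.2, -0.1, 0.4]
grip_width: 0.514
grip_force: 0.0
```

Run:
```python
from h import *
s,c=look('wrist',['lid','tongue','lip','crown'],'w6.png')
s,c2=look('scene',['tongue','lip','crown','lid'],'s6.png')
a=c['frame'][100:350,150:480]; b=c2['frame'][140:240,230:350]
a=cv2.resize(a,(528,400)); b=cv2.resize(b,(480,400),interpolation=cv2.INTER_CUBIC)[:,:272+0] if 0 else cv2.resize(b,(480,400),interpolation=cv2.INTER_CUBIC)
o=cv2.resize(np.hstack([a,b]),(800,317)); cv2.imwrite('pics/c6.png',np.clip(o*1.3,0,255).astype(np.uint8))
```

```text
wrist lid 0.95 [508.3 -65.  123.1] px 318 13
wrist tongue 0.58 [ 586.6 -154.   128.7] px 338 239
wrist crown 0.58 [794.8  47.3   2.5] px 625 144
scene tongue 0.82 [ 585.7 -147.8  123.1] px 274 199
scene lip 0.61 [ 602.3 -191.4  106.6] px 258 209
scene crown 0.63 [503.3 -62.  143.7] px 306 172
scene lid 0.91 [510.1 -65.7 120.3] px 305 180
```

View pics/c6.png

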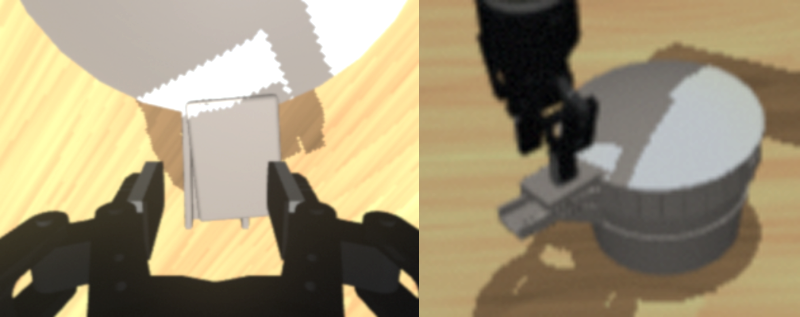

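The picture shows the tongue flat over the lip (tongue at (235,155) in the left crop), with the finger now riding just above the dropped lid. The right crop confirms the lid is down. I'll lift, and on the way take an overhead look at the lid to get its centre.

Request:
step_arm:
  increments:
    - {"dx": 0, "dy": 0.1, "dz": -0.6, "wx": 0, "wy": 0, "wz": 0}
    - {"dx": 0, "dy": 0, "dz": -1, "wx": 0, "wy": 0, "wz": 0}
    - {"dx": 0, "dy": 0, "dz": -1, "wx": 0, "wy": 0, "wz": 0}
    - {"dx": 0.5, "dy": 0, "dz": -1, "wx": 0, "wy": 0, "wz": 0}
    - {"dx": 1, "dy": 0, "dz": -1, "wx": 0, "wy": 0, "wz": 0}
  fingers: 85

```text
time_s: 10.7
eef_pos: [556.7, -127.3, 253.2]
ee_rot: [0.0, 0.458, 0.889, -0.0]
force: [1.2, 0.4, 1.2]
grip_width: 0.998
grip_force: 0.0
```

Request:
step_arm:
  increments:
    - {"dx": 0.8, "dy": 0, "dz": -1, "wx": 0, "wy": 0, "wz": 0}
    - {"dx": 0.8, "dy": 0, "dz": -1, "wx": 0, "wy": 0, "wz": 0}
    - {"dx": 0, "dy": 0, "dz": 0, "wx": 0, "wy": 0, "wz": 0}

```text
time_s: 11.0
eef_pos: [533.6, -93.0, 306.5]
ee_rot: [0.003, 0.456, 0.89, 0.0]
force: [-0.3, -0.8, -0.3]
grip_width: 0.995
grip_force: 0.0
```

```bash
cat >> h.py <<'E'
def ray(c,s,u,v,z):
    "world point at height z on the pixel's ray"
    d=np.array([(u-c['cx'])/c['fx'],(v-c['cy'])/c['fy'],1.]); o=world(c,[0,0,0],s); w=world(c,d,s)-o
    return o+w*(z-o[2])/w[2]
E
python3 - <<'E'
from h import *
from scipy.optimize import least_squares as LS
s,c=look('wrist',['lid','tongue','lip','crown','pail'],'w7.png')
def fit(c,s,cam):
    for d in eyes.cut_out(cam,'lid')[:2]:
        m=d['mask'].astype(np.uint8)
        cn=max(cv2.findContours(m,0,1)[0],key=cv2.contourArea)[:,0]
        cn=cn[(cn[:,0]>3)&(cn[:,0]<636)&(cn[:,1]>3)&(cn[:,1]<396)]
        P=np.array([ray(c,s,u,v,125)[:2] for u,v in cn])
        f=LS(lambda q:np.hypot(P[:,0]-q[0],P[:,1]-q[1])-q[2],[507,-65,90],loss='soft_l1',f_scale=1.5)
        print(cam,d['p'],f.x.round(1),'r rms',np.median(abs(f.fun)).round(2),len(P))
fit(c,s,'wrist')
s2,c2=look('top',['brick','lid']); fit(c2,s2,'top')
print(s['eef_pos'],s['ee_rot'],s['time_s'])
E
```

```text
wrist lid 0.64 [509.6 -65.8 117.7] px 316 143
wrist tongue 0.59 [ 584.6 -150.7  126.3] px 325 235
wrist crown 0.94 [509.3 -63.  145.7] px 317 143
wrist 0.71 [508.6 -65.2  90. ] r rms 1.09 527
top brick 0.87 [548.8 151.    4.2] px 269 203
top brick 0.57 [ 3.491e+02  1.534e+02 -3.000e-01] px 269 267
top lid 0.98 [504.2 -68.7 120.3] px 341 215
top 0.82 [480.3 -88.3  47.1] r rms 6.61 99
[533.63331488 -93.03525883 306.49373937] [3.30479890e-03 4.56460527e-01 8.89737429e-01 4.15852721e-04] 11.0
```

The lid is a clean circle of r = 90 centred at (508.5,−65) with its origin at z≈120. Next is the brick.

Request:
step_arm:
  increments:
    - {"dx": 0.96, "dy": 0.6, "dz": 0, "wx": 0, "wy": 0, "wz": 0}
    - {"dx": 0.96, "dy": 0.6, "dz": 0, "wx": 0, "wy": 0, "wz": 0}
    - {"dx": 0.96, "dy": 0.6, "dz": 0, "wx": 0, "wy": 0, "wz": 0}
    - {"dx": 0.96, "dy": 0.6, "dz": 0, "wx": 0, "wy": 0, "wz": 0}
    - {"dx": 0.96, "dy": 0.6, "dz": 0, "wx": 0, "wy": 0, "wz": 0}

```text
time_s: 12.05
eef_pos: [524.5, 48.0, 302.5]
ee_rot: [-0.0, 0.457, 0.889, 0.0]
force: [-0.1, 0.4, 1.0]
grip_width: 0.993
grip_force: 0.0
```

Request:
step_arm:
  increments:
    - {"dx": 0.96, "dy": 0.6, "dz": 0, "wx": 0, "wy": 0, "wz": 0}
    - {"dx": 0.96, "dy": 0.6, "dz": 0, "wx": 0, "wy": 0, "wz": 0}
    - {"dx": 0.96, "dy": 0.6, "dz": 0, "wx": 0, "wy": 0, "wz": 0}
    - {"dx": 0.96, "dy": 0.6, "dz": 0, "wx": 0, "wy": 0, "wz": 0}
    - {"dx": 0.96, "dy": 0.6, "dz": 0, "wx": 0, "wy": 0, "wz": 0}

```text
time_s: 12.55
eef_pos: [515.7, 189.3, 302.5]
ee_rot: [-0.0, 0.457, 0.889, -0.0]
force: [0.5, 0.5, 0.8]
grip_width: 0.991
grip_force: 0.0
```

Request:
step_arm:
  increments:
    - {"dx": 0.96, "dy": 0.6, "dz": 0.3, "wx": 0, "wy": 0, "wz": 0}
    - {"dx": 0.96, "dy": 0.6, "dz": 0.3, "wx": 0, "wy": 0, "wz": 0}
    - {"dx": 0.96, "dy": 0.6, "dz": 0.4, "wx": 0, "wy": 0, "wz": 0}
    - {"dx": 0.96, "dy": 0.5, "dz": 0.5, "wx": 0, "wy": 0, "wz": 0}
    - {"dx": 0, "dy": 0, "dz": 0.5, "wx": 0, "wy": 0, "wz": -1}

```text
time_s: 13.05
eef_pos: [506.0, 302.3, 251.7]
ee_rot: [-0.0, 0.408, 0.913, 0.0]
force: [0.4, -0.1, 0.9]
grip_width: 0.996
grip_force: 0.0
```

Request:
step_arm:
  increments:
    - {"dx": 0, "dy": 0, "dz": 0.5, "wx": 0, "wy": 0, "wz": -1}
    - {"dx": 0, "dy": 0, "dz": 0.5, "wx": 0, "wy": 0, "wz": -1}
    - {"dx": 0, "dy": 0, "dz": 0.5, "wx": 0, "wy": 0, "wz": -1}
    - {"dx": 0, "dy": 0, "dz": 0.5, "wx": 0, "wy": 0, "wz": -1}
    - {"dx": 0, "dy": 0, "dz": 0, "wx": 0, "wy": 0, "wz": -0.15}

```text
time_s: 13.55
eef_pos: [506.2, 299.4, 200.8]
ee_rot: [-0.001, 0.203, 0.979, -0.001]
force: [-0.6, 0.6, -0.4]
grip_width: 0.995
grip_force: 0.0
```

```bash
cat >> h.py <<'E'
def brickfit(c,s,zt=44):
    "terracotta blob's top face by colour: world rectangle"
    for d in eyes.cut_out('wrist','brick')[:3]:
        cn=max(cv2.findContours(d['mask'].astype(np.uint8),0,1)[0],key=cv2.contourArea)[:,0]
        P=np.float32([ray(c,s,u,v,zt)[:2] for u,v in cn]); r=cv2.minAreaRect(P)
        print(d['p'],'rect',np.round(r[0],1),np.round(r[1],1),round(r[2],1))
E
python3 - <<'E'
from h import *
s,c=look('wrist',['brick'],'w8.png'); brickfit(c,s)
print(s['eef_pos'],s['ee_rot'],s['joints'],s['time_s'])
E
```

```text
wrist brick 0.86 [551.6 154.   -1.4] px 233 245
wrist brick 0.6 [505.  302.7  -2.9] px 321 170
wrist brick 0.58 [349.6 157.2  -1.6] px 154 98
0.84 rect [351.7 166.8] [129.3  68.5] 16.8
0.76 rect [544.8 159.4] [129.3  67.5] 79.6
0.67 rect [504.3 304. ] [ 57.3 121. ] 65.3
[506.15666013 299.44881191 200.84428964] [-1.40463215e-03  2.03020989e-01  9.79173004e-01 -8.56858840e-04] [ 3.35174644e-01  4.76881128e-01  1.34114352e+00 -2.76037906e-05
  1.32685861e+00 -8.26730049e-01] 13.55
```

View pics/w8.png

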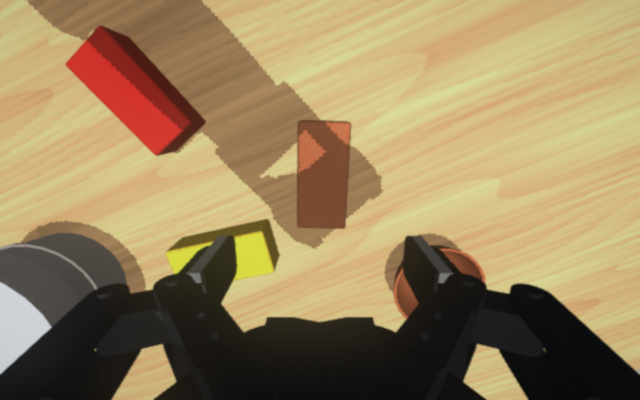

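The top face of the terracotta brick at (323,175) fits 57 × 121 mm at z = 44, centred at (504.5,303.5) with yaw 155.3°. I'll align and go down.

Request:
step_arm:
  increments:
    - {"dx": 0.14, "dy": 0.12, "dz": 1, "wx": 0, "wy": 0, "wz": 0}
    - {"dx": 0, "dy": 0, "dz": 1, "wx": 0, "wy": 0, "wz": 0.2}
    - {"dx": 0, "dy": 0, "dz": 1, "wx": 0, "wy": 0, "wz": 0}
    - {"dx": 0, "dy": 0, "dz": 1, "wx": 0, "wy": 0, "wz": 0}
    - {"dx": 0, "dy": 0, "dz": 1, "wx": 0, "wy": 0, "wz": 0}

```text
time_s: 14.2
eef_pos: [505.2, 304.0, 77.5]
ee_rot: [0.001, 0.215, 0.977, 0.0]
force: [-0.1, 0.3, -0.3]
grip_width: 0.997
grip_force: 0.0
```

Request:
step_arm:
  increments:
    - {"dx": 0, "dy": 0, "dz": 0.7, "wx": 0, "wy": 0, "wz": 0}
    - {"dx": 0, "dy": 0, "dz": 0.5, "wx": 0, "wy": 0, "wz": 0}
    - {"dx": 0, "dy": 0, "dz": 0.4, "wx": 0, "wy": 0, "wz": 0}
    - {"dx": 0, "dy": 0, "dz": 0.2, "wx": 0, "wy": 0, "wz": 0}
    - {"dx": 0, "dy": 0, "dz": 0, "wx": 0, "wy": 0, "wz": 0}

```text
time_s: 14.7
eef_pos: [504.8, 303.9, 32.5]
ee_rot: [0.0, 0.214, 0.977, 0.0]
force: [-1.0, -0.4, -0.0]
grip_width: 0.994
grip_force: 0.0
```

Run:
```python
from h import *
s=ctrl.sense();print(s['eef_pos'],s['ee_rot'],s['force'])
```

```text
[504.82302828 303.91568309  32.50357795] [3.93277158e-06 2.14184951e-01 9.76793123e-01 2.44718251e-05] [-0.96334022 -0.36290886 -0.03339079]
```

Request:
step_arm:
  increments:
    - {"dx": 0, "dy": 0, "dz": 0.18, "wx": 0, "wy": 0, "wz": 0}

```text
time_s: 14.8
eef_pos: [505.5, 304.2, 29.1]
ee_rot: [0.001, 0.214, 0.977, 0.001]
force: [-0.1, 0.2, -0.3]
grip_width: 0.993
grip_force: 0.0
```

Request:
step_arm:
  increments:
    - {"dx": 0, "dy": 0, "dz": 0, "wx": 0, "wy": 0, "wz": 0}
    - {"dx": 0, "dy": 0, "dz": 0, "wx": 0, "wy": 0, "wz": 0}
    - {"dx": 0, "dy": 0, "dz": 0, "wx": 0, "wy": 0, "wz": 0}
    - {"dx": 0, "dy": 0, "dz": 0, "wx": 0, "wy": 0, "wz": 0}
    - {"dx": 0, "dy": 0, "dz": 0, "wx": 0, "wy": 0, "wz": 0}
  fingers: 45
  squeeze: 60

```text
time_s: 15.3
eef_pos: [504.9, 303.8, 28.8]
ee_rot: [0.0, 0.214, 0.977, 0.0]
force: [-1.7, -1.7, 5.8]
grip_width: 0.636
grip_force: 65.3
```

Run:
```python
from h import *
s=ctrl.sense();print(s['eef_pos'],s['ee_rot'],s['force'],s['grip_width']*85.4,s['grip_force'])
```

```text
[504.91399985 303.84553065  28.794362  ] [2.76436016e-04 2.13960978e-01 9.76842168e-01 5.59848501e-05] [-1.72485257 -1.67309607  5.78127178] 54.33114504264665 65.34471988677979
```

Request:
step_arm:
  increments:
    - {"dx": 0, "dy": 0, "dz": -0.4, "wx": 0, "wy": 0, "wz": 0}
    - {"dx": 0, "dy": 0, "dz": -0.8, "wx": 0, "wy": 0, "wz": 0}
    - {"dx": 0, "dy": 0, "dz": -1, "wx": 0, "wy": 0, "wz": 0}
    - {"dx": 0, "dy": 0, "dz": -1, "wx": 0, "wy": 0, "wz": 0}
    - {"dx": 0, "dy": 0, "dz": -1, "wx": 0, "wy": 0, "wz": 0}

```text
time_s: 15.8
eef_pos: [504.1, 303.7, 133.6]
ee_rot: [-0.001, 0.214, 0.977, -0.0]
force: [1.4, 1.0, -7.3]
grip_width: 0.632
grip_force: 66.2
```

Request:
step_arm:
  increments:
    - {"dx": 0, "dy": 0, "dz": -1, "wx": 0, "wy": 0, "wz": 0}
    - {"dx": 0, "dy": 0, "dz": -1, "wx": 0, "wy": 0, "wz": 0}
    - {"dx": -0.2, "dy": -0.4, "dz": -1, "wx": 0, "wy": 0, "wz": 0}
    - {"dx": -0.45, "dy": -0.95, "dz": -0.8, "wx": 0, "wy": 0, "wz": 0}
    - {"dx": -0.45, "dy": -0.95, "dz": -0.4, "wx": 0, "wy": 0, "wz": 0}

```text
time_s: 16.3
eef_pos: [505.5, 239.6, 239.5]
ee_rot: [0.0, 0.214, 0.977, 0.0]
force: [0.8, 0.3, -6.7]
grip_width: 0.636
grip_force: 66.3
```

Request:
step_arm:
  increments:
    - {"dx": -0.45, "dy": -0.95, "dz": 0, "wx": 0, "wy": 0, "wz": 0}
    - {"dx": -0.45, "dy": -0.95, "dz": 0, "wx": 0, "wy": 0, "wz": 0}
    - {"dx": -0.45, "dy": -0.95, "dz": 0, "wx": 0, "wy": 0, "wz": 0}
    - {"dx": -0.45, "dy": -0.95, "dz": 0, "wx": 0, "wy": 0, "wz": 0}
    - {"dx": -0.45, "dy": -0.95, "dz": 0, "wx": 0, "wy": 0, "wz": 0}

```text
time_s: 16.8
eef_pos: [506.4, 107.8, 237.7]
ee_rot: [-0.001, 0.214, 0.977, -0.0]
force: [-0.4, 0.1, -7.6]
grip_width: 0.635
grip_force: 66.3
```

Request:
step_arm:
  increments:
    - {"dx": -0.45, "dy": -0.95, "dz": 0, "wx": 0, "wy": 0, "wz": 0}
    - {"dx": -0.45, "dy": -0.95, "dz": 0, "wx": 0, "wy": 0, "wz": 0}
    - {"dx": -0.4, "dy": -0.85, "dz": 0, "wx": 0, "wy": 0, "wz": 0}
    - {"dx": 0, "dy": 0, "dz": 0, "wx": 0, "wy": 0, "wz": 0}
    - {"dx": 0, "dy": 0, "dz": 0, "wx": 0, "wy": 0, "wz": 0}

```text
time_s: 17.3
eef_pos: [507.5, 32.7, 237.8]
ee_rot: [-0.001, 0.214, 0.977, 0.0]
force: [-0.5, -0.2, -6.8]
grip_width: 0.636
grip_force: 66.4
```

Run:
```python
from h import *
for cam in ('wrist','scene','top'): s,c=look(cam,['brick','lid','crown'],cam+'9.png')
print(s['eef_pos'],s['ee_rot'],s['force'],s['grip_width']*85.4,s['grip_force'],s['time_s'],s['joints'])
```

```text
wrist brick 0.93 [351.  153.8   0. ] px 356 6
wrist brick 0.92 [ 5.510e+02  1.545e+02 -4.000e-01] px 414 158
wrist brick 0.78 [507.   32.5 206.8] px 318 222
wrist lid 0.8 [505.1 -64.8 119.5] px 229 227
scene brick 0.75 [551.8 150.8   1.3] px 381 217
scene brick 0.73 [509.1  33.2 206.8] px 341 153
scene lid 0.65 [ 586.  -149.4  124.4] px 273 199
scene lid 0.62 [510.2 -64.2 123.3] px 305 179
scene crown 0.68 [508.3 -64.8 144.4] px 305 173
top brick 0.61 [550.1 151.3   2.4] px 269 203
top lid 0.65 [505.3 -70.4 118.7] px 342 215
top crown 0.56 [502.6 -64.6 146.5] px 340 216
[507.86101867  33.08640839 238.00097554] [-8.05874556e-05  2.13693699e-01  9.76900710e-01  8.82821108e-06] [ 0.17223957  0.49574919 -7.19646749] 54.09117631073088 66.41151309013367 17.7 [-1.65508892e-01  2.72430908e-01  1.53397237e+00  2.63932018e-05
  1.33534947e+00 -1.30560249e+00]
```

The brick is held at its middle; both views agree with the TCP. I'll finish the traverse, then come down slowly with force checks.

Request:
step_arm:
  increments:
    - {"dx": -0.4, "dy": -0.85, "dz": 0, "wx": 0, "wy": 0, "wz": 0}
    - {"dx": -0.4, "dy": -0.85, "dz": 0, "wx": 0, "wy": 0, "wz": 0}
    - {"dx": -0.4, "dy": -0.85, "dz": 0, "wx": 0, "wy": 0, "wz": 0}
    - {"dx": -0.3, "dy": -0.65, "dz": 0.3, "wx": 0, "wy": 0, "wz": 0}
    - {"dx": -0.16, "dy": -0.35, "dz": 0.5, "wx": 0, "wy": 0, "wz": 0}

```text
time_s: 18.4
eef_pos: [508.9, -66.6, 218.2]
ee_rot: [0.001, 0.215, 0.977, -0.0]
force: [-1.1, -0.8, -7.8]
grip_width: 0.637
grip_force: 66.7
```

Request:
step_arm:
  increments:
    - {"dx": 0, "dy": 0, "dz": 0.5, "wx": 0, "wy": 0, "wz": 0}
    - {"dx": 0, "dy": 0, "dz": 0.4, "wx": 0, "wy": 0, "wz": 0}
    - {"dx": 0, "dy": 0, "dz": 0.2, "wx": 0, "wy": 0, "wz": 0}
    - {"dx": 0, "dy": 0, "dz": 0, "wx": 0, "wy": 0, "wz": 0}

```text
time_s: 18.8
eef_pos: [508.3, -64.8, 189.9]
ee_rot: [-0.001, 0.214, 0.977, 0.0]
force: [-0.6, -0.1, -7.3]
grip_width: 0.633
grip_force: 66.6
```

Run:
```python
from h import *
s,c=look('scene',['brick','lid'])
print(s['eef_pos'],s['ee_rot'],s['force'],s['wrist_torque'],s['time_s'])
```

```text
scene brick 0.82 [510.2 -61.  164.4] px 306 167
scene brick 0.74 [351.1 155.3   2. ] px 372 174
scene brick 0.71 [549.1 153.8   1.5] px 382 217
scene lid 0.59 [511.7 -68.9 121.4] px 304 180
[508.27626163 -64.78244386 189.86731629] [-6.73025795e-04  2.13706378e-01  9.76897701e-01  1.15057681e-04] [-0.58569141 -0.0653862  -7.27261887] [ 0.00628341  0.06319107 -0.05778841] 18.8
```

Underside is at about 161 mm and the crown at 146, so 15 mm remain. I'll descend 10 mm, then in 1.5 mm steps.

Request:
step_arm:
  increments:
    - {"dx": 0, "dy": 0, "dz": 0.2, "wx": 0, "wy": 0, "wz": 0}
    - {"dx": 0, "dy": 0, "dz": 0.2, "wx": 0, "wy": 0, "wz": 0}
    - {"dx": 0, "dy": 0, "dz": 0, "wx": 0, "wy": 0, "wz": 0}

```text
time_s: 19.25
eef_pos: [508.1, -65.1, 179.7]
ee_rot: [-0.001, 0.214, 0.977, 0.0]
force: [-0.3, 0.0, -7.6]
grip_width: 0.631
grip_force: 66.6
```

Request:
step_arm:
  increments:
    - {"dx": 0, "dy": 0, "dz": 0.06, "wx": 0, "wy": 0, "wz": 0}
    - {"dx": 0, "dy": 0, "dz": 0.04, "wx": 0, "wy": 0, "wz": 0}
    - {"dx": 0, "dy": 0, "dz": 0, "wx": 0, "wy": 0, "wz": 0}

```text
time_s: 19.55
eef_pos: [508.5, -65.3, 178.0]
ee_rot: [-0.0, 0.214, 0.977, 0.0]
force: [-0.2, -0.8, -8.2]
grip_width: 0.639
grip_force: 66.7
```

Request:
step_arm:
  increments:
    - {"dx": 0, "dy": 0, "dz": 0.04, "wx": 0, "wy": 0, "wz": 0}
    - {"dx": 0, "dy": 0, "dz": 0, "wx": 0, "wy": 0, "wz": 0}

```text
time_s: 19.75
eef_pos: [508.5, -65.3, 177.0]
ee_rot: [-0.0, 0.214, 0.977, -0.0]
force: [-0.2, -0.6, -6.9]
grip_width: 0.635
grip_force: 66.7
```

Request:
step_arm:
  increments:
    - {"dx": 0, "dy": 0, "dz": 0.05, "wx": 0, "wy": 0, "wz": 0}
    - {"dx": 0, "dy": 0, "dz": 0, "wx": 0, "wy": 0, "wz": 0}

```text
time_s: 19.95
eef_pos: [508.4, -65.2, 175.6]
ee_rot: [-0.0, 0.214, 0.977, 0.0]
force: [0.7, -0.6, -7.5]
grip_width: 0.633
grip_force: 66.7
```

Request:
step_arm:
  increments:
    - {"dx": 0, "dy": 0, "dz": 0.03, "wx": 0, "wy": 0, "wz": 0}
    - {"dx": 0, "dy": 0, "dz": 0, "wx": 0, "wy": 0, "wz": 0}

```text
time_s: 20.15
eef_pos: [508.5, -65.3, 174.9]
ee_rot: [-0.0, 0.214, 0.977, 0.0]
force: [-0.4, -0.5, -7.1]
grip_width: 0.633
grip_force: 66.7
```

Request:
step_arm:
  increments:
    - {"dx": 0, "dy": 0, "dz": 0.03, "wx": 0, "wy": 0, "wz": 0}
    - {"dx": 0, "dy": 0, "dz": 0, "wx": 0, "wy": 0, "wz": 0}

```text
time_s: 20.35
eef_pos: [508.6, -65.3, 174.8]
ee_rot: [0.0, 0.214, 0.977, -0.0]
force: [-2.3, 0.4, -0.9]
grip_width: 0.636
grip_force: 67.3
```

Request:
step_arm:
  increments:
    - {"dx": 0, "dy": 0, "dz": 0.03, "wx": 0, "wy": 0, "wz": 0}
    - {"dx": 0, "dy": 0, "dz": 0, "wx": 0, "wy": 0, "wz": 0}

```text
time_s: 20.55
eef_pos: [508.7, -65.3, 174.8]
ee_rot: [0.001, 0.214, 0.977, -0.0]
force: [-4.4, 2.2, 6.1]
grip_width: 0.636
grip_force: 68.3
```

Contact came at 174.8, exactly as predicted. I'll ease off the preload and open.

Request:
step_arm:
  increments:
    - {"dx": 0, "dy": 0, "dz": -0.03, "wx": 0, "wy": 0, "wz": 0}
    - {"dx": 0, "dy": 0, "dz": 0, "wx": 0, "wy": 0, "wz": 0}
  squeeze: 20

```text
time_s: 20.75
eef_pos: [508.7, -65.3, 174.8]
ee_rot: [0.0, 0.214, 0.977, -0.0]
force: [-3.1, 1.1, 2.4]
grip_width: 0.638
grip_force: 67.8
```

Request:
step_arm:
  increments:
    - {"dx": 0, "dy": 0, "dz": 0, "wx": 0, "wy": 0, "wz": 0}
    - {"dx": 0, "dy": 0, "dz": 0, "wx": 0, "wy": 0, "wz": 0}
    - {"dx": 0, "dy": 0, "dz": 0, "wx": 0, "wy": 0, "wz": 0}
    - {"dx": 0, "dy": 0, "dz": 0, "wx": 0, "wy": 0, "wz": 0}
  fingers: 80

```text
time_s: 21.15
eef_pos: [508.7, -65.3, 174.4]
ee_rot: [0.0, 0.214, 0.977, -0.0]
force: [-0.8, -0.8, -0.6]
grip_width: 0.933
grip_force: 0.0
```

Run:
```python
from h import *
for cam in ('scene','top'):s,c=look(cam,['brick','lid','tongue'])
print(s['eef_pos'],s['force'],s['grip_width']*85.4,s['time_s'])
```

```text
scene brick 0.65 [552.5 151.2   2.4] px 382 217
scene brick 0.59 [351.1 156.8   4. ] px 373 174
scene brick 0.31 [510.  -67.5 121.7] px 304 180
scene lid 0.63 [510.3 -67.5 121.8] px 304 180
scene tongue 0.7 [ 589.6 -151.7  123.4] px 273 200
top brick 0.84 [550.8 148.4   3.2] px 270 203
top brick 0.83 [349.3 156.4   0.7] px 268 267
top brick 0.61 [510.2 -66.  148.6] px 341 213
top lid 0.65 [ 586.7 -155.9  128. ] px 372 186
top tongue 0.85 [ 584.8 -153.9  126.7] px 371 186
[508.54822643 -65.27282551 174.29890216] [-0.14441873  0.08394541 -0.39868609] 79.65223068966304 21.35
```

Brick rests on the dome. I'll retreat straight up, then aside.

Request:
step_arm:
  increments:
    - {"dx": 0, "dy": 0, "dz": -0.3, "wx": 0, "wy": 0, "wz": 0}
    - {"dx": 0, "dy": 0, "dz": -0.6, "wx": 0, "wy": 0, "wz": 0}
    - {"dx": 0, "dy": 0, "dz": -1, "wx": 0, "wy": 0, "wz": 0}
    - {"dx": 0, "dy": 0, "dz": -1, "wx": 0, "wy": 0, "wz": 0}
    - {"dx": 0, "dy": 0, "dz": -1, "wx": 0, "wy": 0, "wz": 0}

```text
time_s: 22.05
eef_pos: [508.4, -65.2, 273.4]
ee_rot: [0.0, 0.214, 0.977, -0.0]
force: [-0.2, -0.7, -0.3]
grip_width: 0.935
grip_force: 0.0
```

Request:
step_arm:
  increments:
    - {"dx": 0, "dy": 0.5, "dz": -1, "wx": 0, "wy": 0, "wz": 0}
    - {"dx": 0, "dy": 1, "dz": 0, "wx": 0, "wy": 0, "wz": 0}
    - {"dx": 0, "dy": 1, "dz": 0, "wx": 0, "wy": 0, "wz": 0}
    - {"dx": 0, "dy": 1, "dz": 0, "wx": 0, "wy": 0, "wz": 0}
    - {"dx": 0, "dy": 1, "dz": 0, "wx": 0, "wy": 0, "wz": 0}

```text
time_s: 22.55
eef_pos: [555.8, 37.9, 297.5]
ee_rot: [0.0, 0.214, 0.977, 0.0]
force: [0.3, 0.2, 0.1]
grip_width: 0.94
grip_force: 0.0
```

Request:
step_arm:
  increments:
    - {"dx": 0, "dy": 1, "dz": 0, "wx": 0, "wy": 0, "wz": 0}
    - {"dx": 0, "dy": 0.5, "dz": 0, "wx": 0, "wy": 0, "wz": 0}
    - {"dx": 0, "dy": 0, "dz": 0, "wx": 0, "wy": 0, "wz": 0}
    - {"dx": 0, "dy": 0, "dz": 0, "wx": 0, "wy": 0, "wz": 0}

```text
time_s: 22.95
eef_pos: [571.0, 70.4, 296.9]
ee_rot: [0.0, 0.214, 0.977, -0.0]
force: [0.7, -1.0, 0.6]
grip_width: 0.938
grip_force: 0.0
```

Run:
```python
from h import *
F=[]
for cam in ('scene','top'):
    s,c=look(cam,['brick','lid','tongue','lip']);F.append(c['frame'])
a=cv2.resize(F[0][130:250,220:360],(400,343),interpolation=cv2.INTER_CUBIC);b=cv2.resize(F[1][150:270,270:410],(400,343),interpolation=cv2.INTER_CUBIC)
cv2.imwrite('pics/c10.png',np.hstack([a,b]));print(s['time_s'],s['eef_pos'])
```

```text
scene brick 0.78 [509.7 -64.5 145. ] px 305 173
scene brick 0.73 [552.7 149.9  -1. ] px 381 218
scene brick 0.7 [352.8 155.7   1.3] px 372 175
scene brick 0.19 [795.6  49.3  -1.6] px 357 290
scene lid 0.9 [510.6 -68.  119.7] px 304 180
scene tongue 0.9 [ 586.6 -150.9  127.6] px 273 198
scene lip 0.72 [ 600.6 -193.8  108.1] px 257 208
top brick 0.66 [548.8 153.    3.1] px 269 203
top brick 0.57 [509.7 -65.2 144.4] px 341 213
top lid 0.98 [505.2 -67.5 122.7] px 341 215
top tongue 0.77 [ 583.9 -156.1  125.7] px 372 187
top lip 0.48 [ 605.5 -192.6  108.3] px 383 180
23.2 [571.09336533  70.2748452  296.99612311]
```

View pics/c10.png

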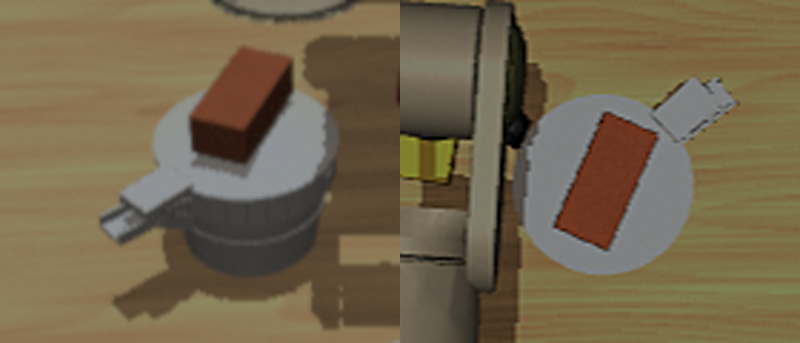

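The brick sits level and centred on the dome (left crop (240,105), right crop (605,180)). The tongue lies over the lip, the lid is at z≈120 and the robot is clear.

```bash
python3 -c "
from rig import finish_job; print(finish_job())"
```

```text
the job is handed in; nothing more can be done
None
```

I turned the lid until it dropped home with its tongue over the pouring lip, set the brick level on the middle of the dome, left the bystanders untouched, and handed the job in at about 23 s; no verdict was shown.

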